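Lap two roof strips on a bird feeder

TASK

Dry-lay the two full-size wooden strips on the sloping roof of the bird feeder, lapped like shingles above the strip already fixed along its eave. Lay the first with its lower edge on the lower pencil line, so that it laps over the eave strip, and let go of it; then lay the other with its lower edge on the upper pencil line, so that it laps over the first. Both lie flat on the course below, parallel with the eave strip and with their ends in line with its ends; the short offcut and the narrow lath are not for this roof.

Things in the scene. Friction and masses are not known exactly. Their poses are not given: they have to be found in the camera images.
- deck: sloping plywood roof deck of a low bird feeder fixed to the bench: 250 mm along the eave, 150 mm up the slope, 26 deg steep, eave 75 and ridge 141 mm high; the eave is on the side away from the robot (within 20 deg). Origin: middle of the eave edge, upper face; x up the slope, y along the eave, z square out of the deck. Dark pencil lines cross it at x = 22 and 54 mm.
- eave_strip (a point): middle of the lower bottom edge of the 190 x 54 x 7 mm strip fixed along the eave: raised there (deck x = -10 mm), its head on the deck at x = 43, so tipped 12.3 deg flatter than the deck (+12.3 about deck y). Laid strips take the same tip, head on bare deck; underside centre then at deck x = 48.4 (first) or 80.4 mm (second), y = 0, z = 5.8. Friction holds them.
- strip_a: one of two identical full-size light wooden strips, 190 x 54 x 7 mm, 55 g, flat on the bench, long side near world y; either may go first. Origin: centre of underside; x across the width, y along the length, z up. At least 25 mm free beside its long edges. Look-alikes near it, not wanted: short offcut 105 x 54 x 7, narrow lath 190 x 22 x 7 mm.
- strip_b: one of two identical full-size light wooden strips, 190 x 54 x 7 mm, 55 g, flat on the bench, long side near world y; either may go first. Origin: centre of underside; x across the width, y along the length, z up. At least 25 mm free beside its long edges. Look-alikes near it, not wanted: short offcut 105 x 54 x 7, narrow lath 190 x 22 x 7 mm.
Mind the look-alikes: they are no part of the job. Leave any orange look-alike of the strip_b alone.

How it is judged:
On the way, in this order (a step that is already met when the one before it is completed fails the run):
1. one full-size strip lies on the lower line, lapped over the eave strip, let go and at rest (((x of strip_a in the frame of deck between 0.0384 and 0.0584 m and y of strip_a in the frame of deck between -0.015 and 0.015 m and z of strip_a in the frame of deck between -0.003 and 0.015 m and angle between the y axis of strip_a and the y axis of deck, either way round below 0.175 rad and angle between the z axis of strip_a and the z axis of deck, either way round below 0.4 rad and contact force between the fingers and strip_a below 0.3 N and linear speed of strip_a below 0.02 m/s) or (x of strip_b in the frame of deck between 0.0384 and 0.0584 m and y of strip_b in the frame of deck between -0.015 and 0.015 m and z of strip_b in the frame of deck between -0.003 and 0.015 m and angle between the y axis of strip_b and the y axis of deck, either way round below 0.175 rad and angle between the z axis of strip_b and the z axis of deck, either way round below 0.4 rad and contact force between the fingers and strip_b below 0.3 N and linear speed of strip_b below 0.02 m/s))), for 0.2 s.
2. the other full-size strip lies on the upper line, lapped over the first, let go and at rest (((x of strip_a in the frame of deck between 0.0704 and 0.0904 m and y of strip_a in the frame of deck between -0.015 and 0.015 m and z of strip_a in the frame of deck between -0.003 and 0.015 m and angle between the y axis of strip_a and the y axis of deck, either way round below 0.175 rad and angle between the z axis of strip_a and the z axis of deck, either way round below 0.4 rad and contact force between the fingers and strip_a below 0.3 N and linear speed of strip_a below 0.02 m/s) or (x of strip_b in the frame of deck between 0.0704 and 0.0904 m and y of strip_b in the frame of deck between -0.015 and 0.015 m and z of strip_b in the frame of deck between -0.003 and 0.015 m and angle between the y axis of strip_b and the y axis of deck, either way round below 0.175 rad and angle between the z axis of strip_b and the z axis of deck, either way round below 0.4 rad and contact force between the fingers and strip_b below 0.3 N and linear speed of strip_b below 0.02 m/s))), for 0.2 s.
At the end, for the whole second after the job is handed in: Both strips lie lapped and at rest, let go: lower edge of one on the lower line, of the other on the upper line (10 mm either way), ends within 15 mm of in line with the eave strip's, parallel within 10 degrees, underside centre -3 to 15 mm off the deck plane, tip within 23 degrees of the deck's (((x of strip_a in the frame of deck between 0.0384 and 0.0584 m and y of strip_a in the frame of deck between -0.015 and 0.015 m and z of strip_a in the frame of deck between -0.003 and 0.015 m and angle between the y axis of each of strip_a, strip_b and the y axis of deck, either way round below 0.175 rad and angle between the z axis of each of strip_a, strip_b and the z axis of deck, either way round below 0.4 rad and contact force between the fingers and strip_a below 0.3 N and linear speed of each of strip_a, strip_b below 0.02 m/s and x of strip_b in the frame of deck between 0.0704 and 0.0904 m and y of strip_b in the frame of deck between -0.015 and 0.015 m and z of strip_b in the frame of deck between -0.003 and 0.015 m and contact force between the fingers and strip_b below 0.3 N) or (x of strip_b in the frame of deck between 0.0384 and 0.0584 m and y of strip_b in the frame of deck between -0.015 and 0.015 m and z of strip_b in the frame of deck between -0.003 and 0.015 m and angle between the y axis of each of strip_b, strip_a and the y axis of deck, either way round below 0.175 rad and angle between the z axis of each of strip_b, strip_a and the z axis of deck, either way round below 0.4 rad and contact force between the fingers and strip_b below 0.3 N and linear speed of each of strip_b, strip_a below 0.02 m/s and x of strip_a in the frame of deck between 0.0704 and 0.0904 m and y of strip_a in the frame of deck between -0.015 and 0.015 m and z of strip_a in the frame of deck between -0.003 and 0.015 m and contact force between the fingers and strip_a below 0.3 N))); the robot touches nothing.
It also fails if it takes over 54 s, if anything falls off the work surface, if the arm or the gripper's body presses on something with over 40 N, if the wrist force passes 120 N, or if a joint passes its speed limit or range.

ROBOT

A 6-joint arm with a two-finger parallel gripper is mounted at the origin on the work surface. World frame = base frame: x ahead of the robot, y to its left, z up, the work surface at z = 0. Lengths are in m, angles in rad, forces in N, time in s.
With the tool pointing down it reaches from about 0.25 to 0.725 m from the base axis. Payload 9.7 kg.
Tool frame: the origin (TCP) lies where the fingers leave the gripper's body, on its centre line; the fingertips stand 73 mm ahead of it and the grasp point (between the pads) lies 54 mm ahead of it; x points along the fingers, y is the direction in which the jaws open and shut, and the axes are right-handed (so a half turn about x gives the same grasp; the last joint's range is limited). The gripper opens to 85 mm and grips with 20 to 120 N. Pads are 22 mm wide; open, the fingers measure 114 mm over their backs; the gripper's body (76 mm by 85 mm) begins 54 mm behind the grasp point. The pads swing forward as they close: fully open they stand 13 mm farther back than shut.
Start: joints at [-1.234, 0.087, 0.176, 1.66, 0, 1.571], TCP at [0.182, -0.519, 0.304] pointing down, gripper open.
Joint ranges: [-3.13, 3.13], [-0.85, 1.81], [-1.15, 1.24], [-2.2, 2.28], [-1.44, 1.52], [-3.14, 3.14]. Speed limits (rad/s): [2.22, 2.22, 2.57, 3.14, 3.14, 3.14].

INTERFACE

Orientations are given as a unit quaternion [x, y, z, w].
In Python, from station import robot gives the robot as it stands. The module is installed in compiled form; this text tells all that it offers. Calls block until the motion is done:
- robot.move_to(position, orientation): joint-space move of the TCP to a pose.
- robot.line_to(position, attitude=None, feed=0.15, guard=None): straight line of the TCP; attitude=None keeps the orientation; feed is the mean speed in m/s. With guard (N) it stops when the force on the tool has changed by that much, and returns True; else False.
- robot.movej(angles): joint-space move.
- robot.gripper_open() and robot.close_gripper(): open the fingers fully, or close them until they stop; the grip force is fixed at half the most.
- robot.pause(seconds).
- robot.inverse_kinematics(position, orientation): joint angles nearest the present ones, or None.
- robot.snapshot(name): name is "side" or "top" or "wrist"; returns a dict with "frame" (400x640x3 uint8, red, green, blue), "mtx" (3x3 intrinsics, pixels), "R" (3x3) and "t" (3): a world point X has camera coordinates R X + t; the wrist camera has in their place "T_tool_cam" (4x4, takes a point from camera to tool coordinates, whose origin is the TCP and whose axes are the tool frame's). Camera axes: x right, y down, z forward; pixel columns grow to the right and rows downward; lengths in m; the calibration is good to about 2 mm. A picture is of the moment at which its call begins: read the wrist's pose just before it. There is no depth.
A pose or a line that the arm cannot do raises robot.Unreachable and nothing moves.
- robot.job_done(): hands the job in, once; it reports no verdict.
Readings, each from a call of its own:
- robot.get_time(): time.
- robot.get_joint_positions(): joint angles.
- robot.get_joint_vel(): joint speeds.
- robot.get_joint_efforts(): joint torques, N m.
- robot.get_tcp_pos(): TCP position.
- robot.get_ee_rot(): TCP orientation.
- robot.get_force(): force on the tool from outside, world axes, zero at the start.
- robot.get_torque(): the same for the moment, N m.
- robot.get_finger_gap(): finger opening in m.
Only numpy, scipy, OpenCV 4.12 (cv2) and the standard library are available. Lean on these libraries where they do the work, as an engineer would, in place of code of your own. Each camera call takes 0.05 s, during which the arm holds its last target.

## Working session

There is one attempt and no reset: what is moved stays moved. The work goes in short steps, each a Python script; the robot and the scene stay as the last script left them, time stands still between calls to the robot, and variables do not carry over. Pictures are saved under pics/ and viewed, and the job is handed in when it is done.

```bash
ls; mkdir -p pics
python3 - <<'E'
from station import robot
import cv2,numpy as np
print(robot.get_time(),robot.get_tcp_pos(),robot.get_ee_rot())
for n in ["side","top","wrist"]:
    s=robot.snapshot(n); cv2.imwrite(f"pics/{n}0.png",s["frame"][:,:,::-1])
    np.savez(f"pics/{n}0.npz",**s)
    print(n,s["mtx"].tolist(),{k:np.round(s[k],4).tolist() for k in s if k in("R","t","T_tool_cam")})
print(robot.get_time())
E
```

```text
pics
0.0 [ 0.18171775 -0.51895853  0.30316277] [-0.69702076 -0.11900947  0.69718188 -0.11805179]
side [[365.91554583642665, 0.0, 315.3052337883487], [0.0, 365.91554583642665, 199.4144158624947], [0.0, 0.0, 1.0]] {'R': [[-0.9944, -0.1037, 0.0215], [-0.0822, 0.6277, -0.7741], [0.0668, -0.7715, -0.6327]], 't': [0.5327, 0.1425, 0.9614]}
top [[517.0790119763652, 0.0, 316.92986432147984], [0.0, 517.0790119763652, 206.50290081075852], [0.0, 0.0, 1.0]] {'R': [[0.0129, -0.9999, 0.0045], [-0.9778, -0.0136, -0.2092], [0.2092, -0.0017, -0.9779]], 't': [-0.0622, 0.5312, 1.1723]}
wrist [[280.0485322819863, 0.0, 318.1341818398963], [0.0, 280.0485322819863, 201.40288449337675], [0.0, 0.0, 1.0]] {'T_tool_cam': [[-0.0, -0.2682, 0.9634, -0.0692], [1.0, 0.0007, 0.0002, 0.0009], [-0.0007, 0.9634, 0.2682, -0.0663], [0.0, 0.0, 0.0, 1.0]]}
0.15
```

View pics/top0.png

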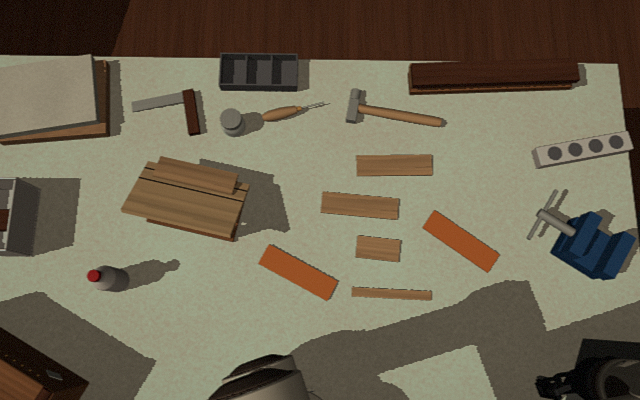

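View pics/side0.png

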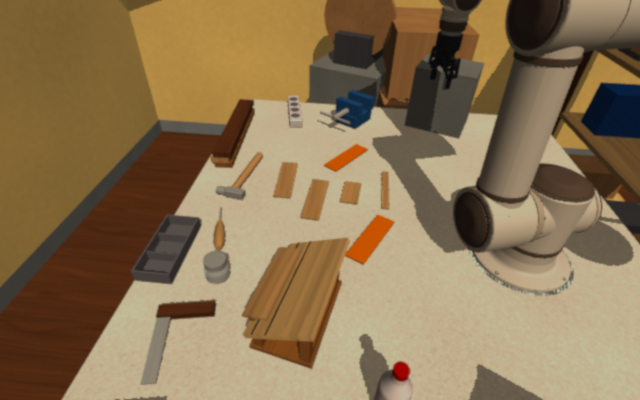

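View pics/wrist0.png

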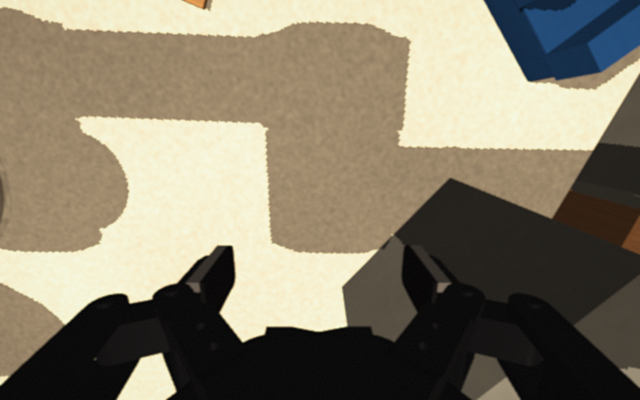

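The top view shows these possible strips:
- Wood at (394,165), about 77x22 px.
- Wood at (360,205), about 78x22 px.
- Short offcut at (378,248).
- Narrow lath at (392,293).
- Two orange look-alikes at (298,272) and (461,241).

By the description, the wanted strips are the first two. I'll check them in close crops and extract corners.

```bash
cat > h.py <<'E'
import cv2,numpy as np
from scipy.spatial.transform import Rotation as Rot
def load(n): return dict(np.load(f"pics/{n}.npz"))
def ray(s,uv):
    d=np.linalg.inv(s["mtx"])@np.array([uv[0],uv[1],1.]); R=s["R"]
    return -R.T@s["t"], R.T@d
def onplane(s,uv,z):
    o,d=ray(s,uv); return o+d*(z-o[2])/d[2]
def proj(s,X):
    c=np.atleast_2d(X)@s["R"].T+s["t"]; p=c@s["mtx"].T; return p[:,:2]/p[:,2:]
E
python3 - <<'E'
from h import *
s=load("top0"); im=s["frame"][:,:,::-1].copy()
c=im[140:320,310:510]; cv2.imwrite("pics/crop_strips.png",cv2.resize(c,None,fx=4,fy=4,interpolation=cv2.INTER_CUBIC)[:600])
c=im[145:250,110:260]; cv2.imwrite("pics/crop_deck.png",cv2.resize(c,None,fx=5,fy=5,interpolation=cv2.INTER_CUBIC))
t=load("side0"); i2=t["frame"][:,:,::-1].copy()
c=i2[225:375,230:360]; cv2.imwrite("pics/crop_deck_side.png",cv2.resize(c,None,fx=4,fy=4,interpolation=cv2.INTER_CUBIC))
hsv=cv2.cvtColor(im,cv2.COLOR_BGR2HSV)
for p in [(394,165),(360,205),(378,248),(392,293),(340,180),(298,272)]: print(p,hsv[p[1],p[0]])
m=cv2.inRange(hsv,(5,80,60),(22,255,255)); m[:,:300]=0; m[:140]=0;m[310:]=0
cs,_=cv2.findContours(m,cv2.RETR_EXTERNAL,cv2.CHAIN_APPROX_NONE)
for k in cs:
    if cv2.contourArea(k)<200: continue
    pts=k[:,0,:].astype(float)
    W=np.array([onplane(s,p,0.007)[:2] for p in pts])
    r=cv2.minAreaRect(W.astype(np.float32)*1000)
    print(np.round(pts.mean(0)),"rect mm",np.round(r[0],1),np.round(r[1],1),round(r[2],1))
E
```

```text
(394, 165) [ 15 134 126]
(360, 205) [ 15 134 129]
(378, 248) [ 15 128 141]
(392, 293) [ 15 136 126]
(340, 180) [ 33  42 159]
(298, 272) [ 11 195 148]
[391. 293.] rect mm [ 333.  -235.8] [189.3  22.2] 87.8
[315. 280.] rect mm [360.5 -49.7] [103.   55.3] 62.5
[378. 248.] rect mm [ 440.9 -204.2] [105.9  54.6] 84.0
[461. 241.] rect mm [ 462.3 -406.4] [191.4  56.7] 55.0
[359. 205.] rect mm [ 547.7 -160.2] [190.6  54.9] 85.3
[394. 165.] rect mm [ 652.3 -247.8] [ 55.1 190.6] 1.7
```

View pics/crop_strips.png

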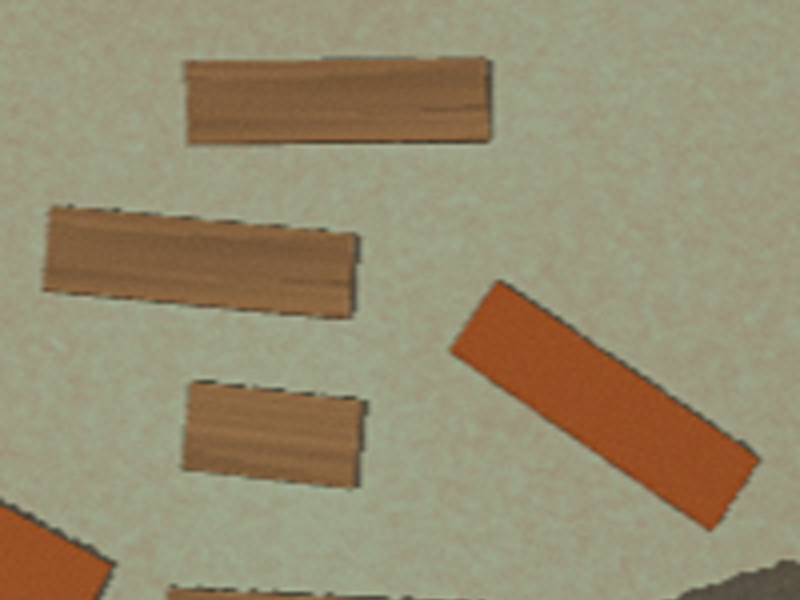

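View pics/crop_deck.png

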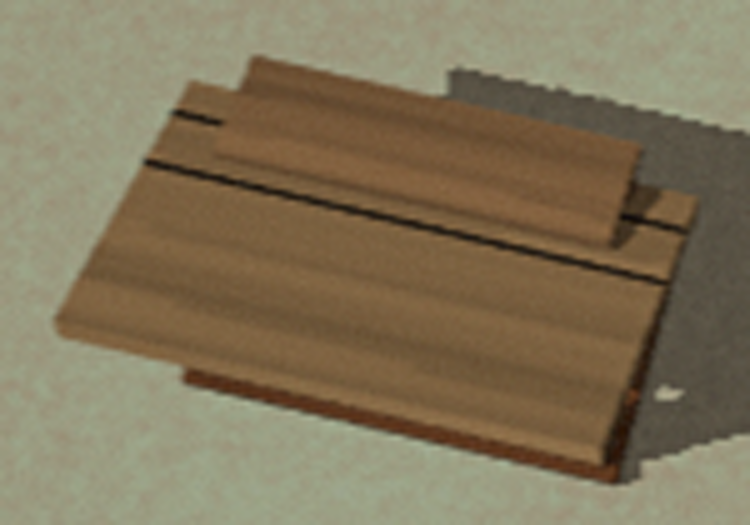

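View pics/crop_deck_side.png

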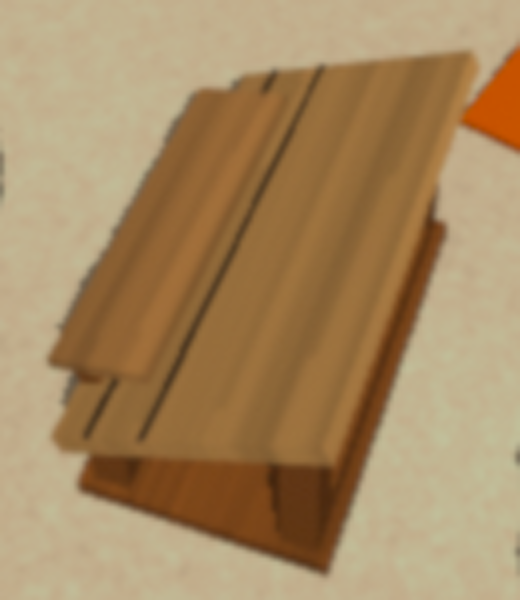

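The close crop confirms the choice. The full-size strips at (394,165) and (360,205) measure 190.6x55 mm. The offcut at (378,248) is 106 mm, the lath at (392,293) is 22 mm wide, and the orange pieces stay out. In the deck crop I can read both pencil lines, the eave strip corners and the deck corners. Next I'll fit the deck pose from these points in both views.

```bash
cat >> h.py <<'E'
S,C=np.sin(np.radians(26)),np.cos(np.radians(26))
def deckT(x,y,yaw):
    # x up slope toward robot (world -x at yaw 0)
    h=np.array([-np.cos(yaw),-np.sin(yaw),0]); ex=h*C+np.array([0,0,S]); 
    ey=np.cross(np.array([0,0,1]),h); ez=np.cross(ex,ey)
    T=np.eye(4); T[:3,:3]=np.c_[ex,ey,ez]; T[:3,3]=[x,y,0.075]; return T
E
python3 - <<'E'
from h import *
from scipy.optimize import least_squares
P=[ # deck pt mm, top crop px, side crop px
((0,-125,0),(190,82),None),((0,125,0),(697,198),None),
((150,-125,0),(57,322),(337,457)),((150,125,0),(607,460),(475,55)),
((54,-125,0),(145,160),(141,440)),((54,125,0),(665,281),(323,67)),
((22,-125,0),(172,111),(87,437)),((22,125,0),(687,230),(275,72)),
((-8.5,-95,18.3),(255,56),(50,357)),((-8.5,95,18.3),(641,147),(197,90)),
((44.5,-95,6.8),(215,154),None),((44.5,95,6.8),(612,246),None)]
t,s=load("top0"),load("side0")
X=[];cam=[];uv=[]
for d,a,b in P:
    if a: X.append(d);cam.append(0);uv.append([(a[0]+.5)/5-.5+110,(a[1]+.5)/5-.5+145])
    if b: X.append(d);cam.append(1);uv.append([(b[0]+.5)/4-.5+230,(b[1]+.5)/4-.5+225])
X=np.array(X)/1e3;cam=np.array(cam);uv=np.array(uv)
def res(p,sel):
    T=deckT(*p); W=X@T[:3,:3].T+T[:3,3]
    r=np.where(cam[:,None]==0,proj(t,W),proj(s,W))-uv
    return r[sel].ravel()
for sel in (cam==0,cam==1,cam>=0):
    f=least_squares(res,[.6,.27,0],args=(sel,),loss='soft_l1')
    print(f.x, np.round(res(f.x,sel).reshape(-1,2),1).tolist())
np.save("deck.npy",f.x)
E
```

```text
[ 0.60681467  0.22648183 -0.21752517] [[0.4, -0.3], [0.7, -0.1], [-0.5, 0.1], [-0.8, -1.8], [0.0, 0.7], [0.4, 0.6], [0.2, 0.6], [-0.0, 0.4], [-0.1, -0.0], [0.5, -0.4], [-0.4, -0.1], [-0.4, -0.2]]
[ 0.61090168  0.22989377 -0.21710361] [[-2.8, -1.4], [-0.1, -1.2], [0.5, 0.9], [0.1, -0.2], [0.2, 1.0], [0.5, -0.2], [-0.5, 1.0], [1.0, -0.5]]
[ 0.60832782  0.22763526 -0.21665011] [[-0.0, -0.8], [0.2, -0.8], [-0.9, -0.6], [-1.1, -2.5], [-1.2, -2.5], [1.1, -1.9], [-0.4, 0.1], [2.2, -0.1], [-0.0, -0.1], [1.3, -0.8], [-0.2, -0.0], [1.9, 0.1], [-0.5, -0.2], [1.7, -0.8], [-0.6, -0.6], [1.1, 0.2], [0.1, -1.1], [2.3, -1.1], [-0.8, -0.7], [-0.9, -0.9]]
```

```bash
cat >> h.py <<'E'
TIP=0.0693
def flat(x,y,width_deg,z=0.):
    T=np.eye(4); T[:3,:3]=Rot.from_euler('z',width_deg,degrees=True).as_matrix(); T[:3,3]=[x,y,z]; return T
def laid(p,xd,yd=0.0,zd=0.0058):
    D=deckT(*p); L=np.eye(4); L[:3,:3]=Rot.from_euler('y',12.3,degrees=True).as_matrix(); L[:3,3]=[xd,yd,zd]; return D@L
def tool(Ts,sgn,up=0.,along=0.,tipz=0.0025):
    R=Ts[:3,:3]; x=-R[:,2]; y=sgn*R[:,0]; z=np.cross(x,y)
    p=Ts[:3,3]+R[:,2]*(tipz+TIP+up)+R[:,1]*along
    return p, Rot.from_matrix(np.c_[x,y,z]).as_quat()
def wcam(s,pos,q):
    T=np.eye(4);T[:3,:3]=Rot.from_quat(q).as_matrix();T[:3,3]=pos
    M=np.linalg.inv(T@s["T_tool_cam"]); s["R"]=M[:3,:3]; s["t"]=M[:3,3]; return s
A=flat(.6523,-.2478,1.7); B=flat(.5477,-.1602,-4.7)
E
python3 - <<'E'
from h import *
from station import robot
p=np.load("deck.npy")
print(Rot.from_quat(robot.get_ee_rot()).as_matrix().round(2).tolist())
for nm,T in dict(A=A,B=B,L1=laid(p,.0484),L2=laid(p,.0804)).items():
  for sg in (1,-1):
    for up in (0,.08):
      q=tool(T,sg,up); j=robot.inverse_kinematics(*q)
      print(nm,sg,up,np.round(q[0],3),None if j is None else np.round(j,2))
E
```

```text
[[-0.0, 0.33, -0.94], [0.0, -0.94, -0.33], [-1.0, -0.0, -0.0]]
A 1 0 [ 0.652 -0.248  0.072] [-0.36  0.47  0.19  1.29  0.    1.18]
A 1 0.08 [ 0.652 -0.248  0.152] [-0.36  0.44  0.31  1.44  0.    1.18]
A -1 0 [ 0.652 -0.248  0.072] [-0.36  0.47  0.19  1.29  0.   -1.96]
A -1 0.08 [ 0.652 -0.248  0.152] [-0.36  0.44  0.31  1.44  0.   -1.96]
B 1 0 [ 0.548 -0.16   0.072] [-0.28  0.17 -0.18  1.22  0.    1.37]
B 1 0.08 [ 0.548 -0.16   0.152] [-0.28  0.13 -0.07  1.37  0.    1.37]
B -1 0 [ 0.548 -0.16   0.072] [-0.28  0.17 -0.18  1.22  0.   -1.77]
B -1 0.08 [ 0.548 -0.16   0.152] [-0.28  0.13 -0.07  1.37  0.   -1.77]
L1 1 0 [0.585 0.233 0.171] [ 0.34  0.45  0.34  1.67  0.12 -1.03]
L1 1 0.08 [0.603 0.229 0.249] [ 0.32  0.5   0.56  1.84  0.12 -1.04]
L1 -1 0 [0.585 0.233 0.171] [0.34 0.45 0.34 1.67 0.12 2.11]
L1 -1 0.08 [0.603 0.229 0.249] [0.32 0.5  0.56 1.84 0.12 2.1 ]
L2 1 0 [0.557 0.239 0.185] [ 0.36  0.38  0.28  1.67  0.13 -1.01]
L2 1 0.08 [0.575 0.235 0.263] [ 0.34  0.44  0.5   1.84  0.13 -1.02]
L2 -1 0 [0.557 0.239 0.185] [0.36 0.38 0.28 1.67 0.13 2.13]
L2 -1 0.08 [0.575 0.235 0.263] [0.34 0.44 0.5  1.84 0.13 2.12]
```

Run:
```python
from h import *
from station import robot
robot.move_to(*tool(B,1,.12)); print(robot.get_time())
pos,q=robot.get_tcp_pos(),robot.get_ee_rot(); s=wcam(robot.snapshot("wrist"),pos,q)
np.savez("pics/wB.npz",**s); im=s["frame"][:,:,::-1].copy(); cv2.imwrite("pics/wB.png",im)
hsv=cv2.cvtColor(im,cv2.COLOR_BGR2HSV); m=cv2.inRange(hsv,(5,80,60),(22,255,255))
cs,_=cv2.findContours(m,cv2.RETR_EXTERNAL,cv2.CHAIN_APPROX_NONE)
for k in cs:
    if cv2.contourArea(k)<1500: continue
    W=np.array([onplane(s,x,.007)[:2] for x in k[:,0].astype(float)])
    r=cv2.minAreaRect(W.astype(np.float32)*1000); print(k[:,0].mean(0).round(),[np.round(a,1) for a in r])
```

```text
2.05
[ 18. 317.] [array([ 226.1, -280. ]), array([147.9,  63.9]), np.float64(68.3)]
[224. 242.] [array([ 445.7, -205.2]), array([107.4,  57.8]), np.float64(84.3)]
[118. 246.] [array([ 340.6, -199.8]), array([118.9,  29.4]), np.float64(87.5)]
[436. 221.] [array([ 653.7, -207.2]), array([ 57. , 109.8]), np.float64(1.3)]
[576. 231.] [array([ 787.3, -235.9]), array([160.2,  86.9]), np.float64(78.2)]
[323. 186.] [array([ 551.1, -161.6]), array([191.2,  55.7]), np.float64(85.3)]
[115.  75.] [array([375. , -38.3]), array([138.8,  64.2]), np.float64(61.8)]
```

View pics/wB.png

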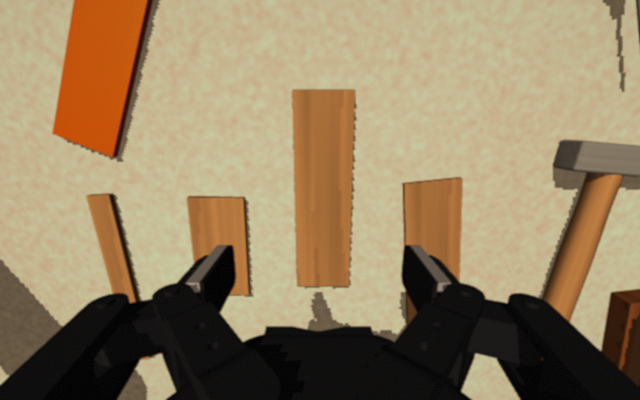

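The wrist view shows strip B centred between the fingers, its corners around (293,90)-(355,285). It measures 191x56 mm, about 3 mm further in x than the top view says. I'll grasp it.

Run:
```python
from h import *
from station import robot
Bn=flat(.5503,-.161,-4.7)
robot.line_to(*tool(Bn,1,0.0),feed=.12,guard=6); print(robot.get_tcp_pos(),robot.get_force())
robot.close_gripper(); print("gap",robot.get_finger_gap(),robot.get_force(),robot.get_time())
pos,q=robot.get_tcp_pos(),robot.get_ee_rot(); s=wcam(robot.snapshot("wrist"),pos,q)
cv2.imwrite("pics/wB2.png",s["frame"][:,:,::-1])
robot.line_to(*tool(Bn,1,0.12),feed=.15)
s=wcam(robot.snapshot("wrist"),robot.get_tcp_pos(),robot.get_ee_rot())
cv2.imwrite("pics/wB3.png",s["frame"][:,:,::-1]); np.savez("pics/wB3.npz",**s)
print("gap",robot.get_finger_gap(),robot.get_force(),robot.get_time())
```

```text
[ 0.55074313 -0.16115153  0.07269332] [-0.43601051  0.59467709 -0.2839474 ]
gap 0.05119717690563872 [-1.34507342  0.30660905  6.87918589] 3.6833
gap 0.05106739626215266 [ 0.0956862   0.22038606 -1.16674273] 4.7333
```

View pics/wB2.png

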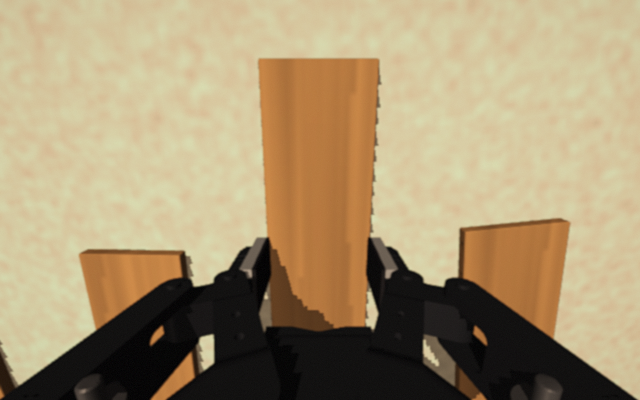

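View pics/wB3.png

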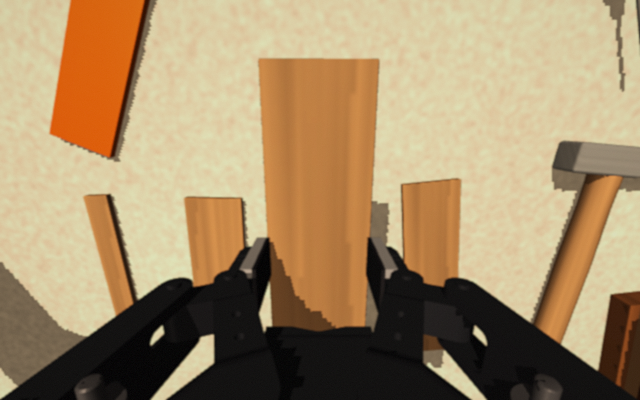

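Strip B is held squarely between the pads: far end corners at (259,59) and (378,59), pads at columns 268 and 370. Next I'll measure where it sits lengthwise in the hand, hover over the deck and refine the deck pose with the wrist camera.

Run:
```python
from h import *
from station import robot
s=load("wB3"); T=s["T_tool_cam"]
for uv in [(259,59),(378,59),(318,59)]:
    d=T[:3,:3]@np.linalg.inv(s["mtx"])@np.array([*uv,1.]); o=T[:3,3]
    print(uv,(o+d*(.0657-o[0])/d[0]).round(4))
p=np.load("deck.npy")
# hover well above deck, strip in hand
pos,q=tool(laid(p,.0484),-1,.15)
robot.move_to(pos,q); print(robot.get_time(),robot.get_tcp_pos(),robot.get_finger_gap())
s=wcam(robot.snapshot("wrist"),robot.get_tcp_pos(),robot.get_ee_rot())
cv2.imwrite("pics/wD1.png",s["frame"][:,:,::-1]); np.savez("pics/wD1.npz",**s)
X=np.array([[0,-125,0],[0,125,0],[150,125,0],[150,-125,0],[22,125,0],[22,-125,0],[54,125,0],[54,-125,0],[-8.5,-95,18.3],[-8.5,95,18.3],[44.5,-95,6.8],[44.5,95,6.8]])/1e3
D=deckT(*p); print(np.round(proj(s,X@D[:3,:3].T+D[:3,3])).tolist())
```

```text
(259, 59) [ 0.0657 -0.027  -0.0935]
(378, 59) [ 0.0657  0.0252 -0.0936]
(318, 59) [ 0.0657 -0.0011 -0.0936]
6.2583 [0.6198841  0.22411749 0.3167534 ] 0.05067869562713165
[[364.0, 61.0], [356.0, 283.0], [229.0, 298.0], [205.0, 54.0], [338.0, 285.0], [343.0, 60.0], [313.0, 288.0], [311.0, 59.0], [378.0, 91.0], [369.0, 268.0], [322.0, 92.0], [322.0, 268.0]]
```

View pics/wD1.png

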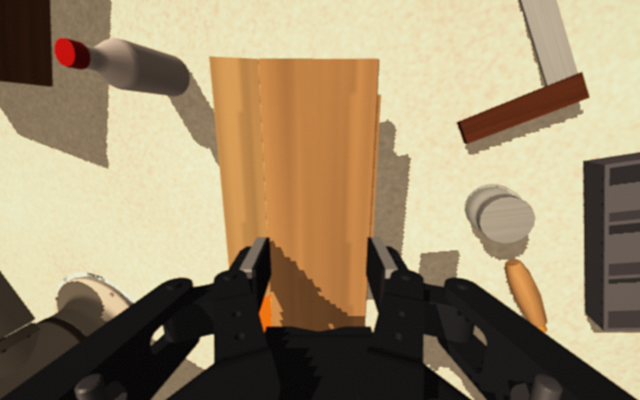

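The deck's ridge corner is at (210,57), against (205,54) predicted. That puts the deck 3-4 mm further out in x, which agrees with the side view. I'll use (0.611, 0.2265) and lay strip B with a guarded descent.

Run:
```python
from h import *
from station import robot
p=np.array([.611,.2265,-.217]); np.save("deck2.npy",p)
L=laid(p,.0484)
robot.line_to(*tool(L,-1,.018),feed=.15); robot.pause(.2); print(robot.get_force())
hit=robot.line_to(tool(L,-1,-.006)[0],feed=.025,guard=3)
print(hit,"err from nominal along normal",(robot.get_tcp_pos()-tool(L,-1,0)[0])@L[:3,2],robot.get_force(),robot.get_time())
s=robot.snapshot("side"); cv2.imwrite("pics/s1.png",cv2.resize(s["frame"][200:400,200:420,::-1],None,fx=3,fy=3))
```

```text
[-0.87821263 -0.12664203 -0.58358588]
True err from nominal along normal 0.0015482902112003896 [1.26554432 0.29669608 3.85253416] 8.2
```

View pics/s1.png

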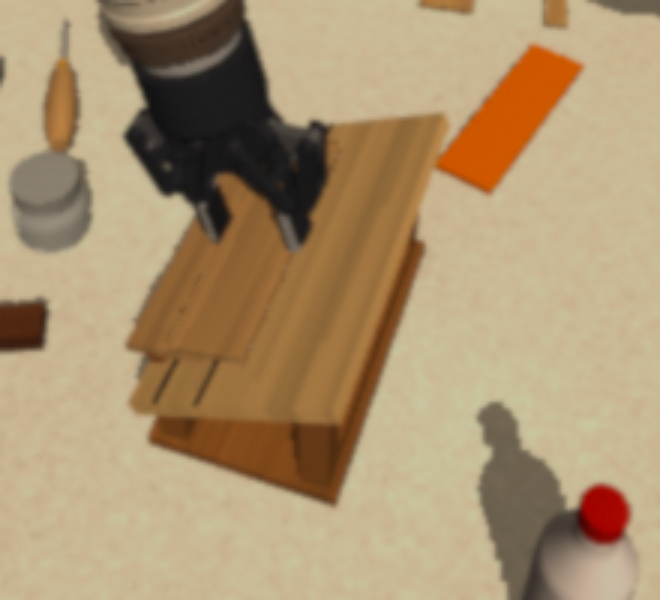

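Contact came within about 1 mm of the expected height. In the picture the lower edge of strip B, around (180,357), meets the lower pencil line, and its end is in line with the eave strip's end. I'll release it and look.

Run:
```python
from h import *
from station import robot
p=np.load("deck2.npy"); L=laid(p,.0484)
robot.gripper_open(); print(robot.get_force(),robot.get_finger_gap())
robot.line_to(tool(L,-1,.10)[0],feed=.15)
print(robot.get_time())
for n in ("top","side","wrist"):
    s=robot.snapshot(n)
    if n=="wrist": s=wcam(s,robot.get_tcp_pos(),robot.get_ee_rot())
    np.savez(f"pics/{n}2.npz",**s); f=s["frame"][:,:,::-1]
    if n=="side": f=cv2.resize(f[225:375,230:360],None,fx=4,fy=4,interpolation=cv2.INTER_CUBIC)
    if n=="top": f=cv2.resize(f[145:250,110:260],None,fx=5,fy=5,interpolation=cv2.INTER_CUBIC)
    cv2.imwrite(f"pics/{n}2.png",f)
```

```text
[ 0.03218036 -0.15556673  0.35684574] 0.08551188458080215
9.5
```

View pics/wrist2.png

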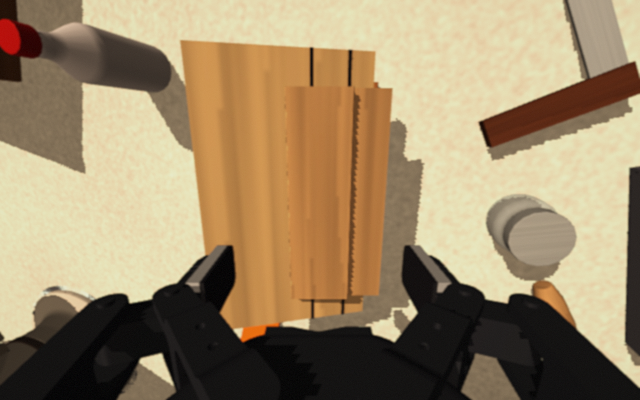

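View pics/side2.png

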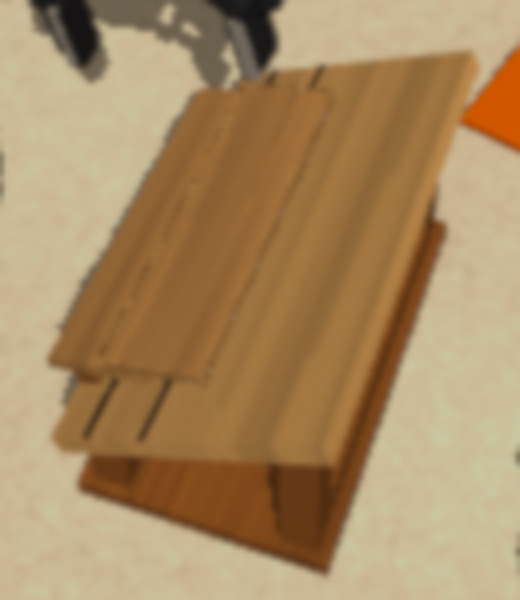

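Strip B lies flat on the lower line. In the wrist view its lower edge, around columns 352-354, meets the lower line at (350,68), and its ends at rows 87 and 299 line up with the eave strip's at 88 and 296. I'll check this numerically and move on to strip A.

Run:
```python
from h import *
from station import robot
s=load("wrist2"); p=np.load("deck2.npy"); D=deckT(*p)
X=np.array([[0,-125,0],[150,-125,0],[22,-125,0],[54,-125,0],[-8.5,-95,18.3],[-8.5,95,18.3],[22+1.5,-95,18.3],[76.3,-95,6.8],[76.3,95,6.8]])/1e3
print("pred",np.round(proj(s,X@D[:3,:3].T+D[:3,3])).tolist(),"\nseen (376,51)(181,41)(350,51)(312,48)(392,88)(379,296)(356,87)(287,87)(292,299)")
robot.move_to(*tool(flat(.654,-.2475,1.5),1,.12)); print(robot.get_time())
pos,q=robot.get_tcp_pos(),robot.get_ee_rot(); s=wcam(robot.snapshot("wrist"),pos,q)
im=s["frame"][:,:,::-1].copy(); cv2.imwrite("pics/wA.png",im)
hsv=cv2.cvtColor(im,cv2.COLOR_BGR2HSV); m=cv2.inRange(hsv,(5,80,60),(22,255,255))
cs,_=cv2.findContours(m,cv2.RETR_EXTERNAL,cv2.CHAIN_APPROX_NONE)
for k in cs:
    if cv2.contourArea(k)<1500: continue
    W=np.array([onplane(s,x,.007)[:2] for x in k[:,0].astype(float)])
    r=cv2.minAreaRect(W.astype(np.float32)*1000); print(k[:,0].mean(0).round(),[np.round(a,1) for a in r])
```

```text
pred [[376.0, 49.0], [179.0, 37.0], [350.0, 47.0], [311.0, 45.0], [393.0, 85.0], [379.0, 294.0], [355.0, 84.0], [285.0, 84.0], [291.0, 298.0]] 
seen (376,51)(181,41)(350,51)(312,48)(392,88)(379,296)(356,87)(287,87)(292,299)
11.425
[ 24. 282.] [array([ 373.9, -380.6]), array([232.5, 103.5]), np.float64(74.7)]
[582. 257.] [array([ 909.4, -304. ]), array([133.8, 232.5]), np.float64(1.4)]
[480. 166.] [array([ 784.9, -235.6]), array([175.4,  91.9]), np.float64(71.8)]
[321. 188.] [array([ 656.4, -249.2]), array([ 56. , 190.3]), np.float64(1.6)]
[ 89. 143.] [array([ 447.3, -206.9]), array([107.4,  60.5]), np.float64(84.5)]
```

View pics/wA.png

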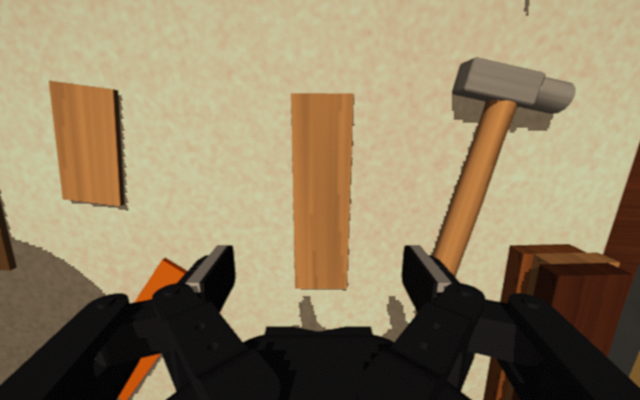

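The prediction matches the deck and the laid strip within about 3 px. Strip A (190x56 mm, columns 292-353) is centred between the fingers and the hammer is clear. I'll grasp it, carry it and lay it guarded.

Run:
```python
from h import *
from station import robot
An=flat(.6555,-.2487,1.6)
print(robot.line_to(*tool(An,1,0.0),feed=.12,guard=6)); print(robot.get_tcp_pos())
robot.close_gripper(); print("gap",robot.get_finger_gap(),robot.get_force())
robot.line_to(*tool(An,1,0.12),feed=.15)
s=robot.snapshot("wrist"); cv2.imwrite("pics/wA2.png",s["frame"][:,:,::-1])
print("gap",robot.get_finger_gap(),robot.get_force(),robot.get_time())
p=np.load("deck2.npy")
L=laid(p,.0804)
robot.move_to(*tool(L,-1,.12))
robot.line_to(*tool(L,-1,.018),feed=.15); robot.pause(.2); print(robot.get_force())
hit=robot.line_to(tool(L,-1,-.006)[0],feed=.025,guard=3)
print(hit,"err",(robot.get_tcp_pos()-tool(L,-1,0)[0])@L[:3,2],robot.get_force(),robot.get_finger_gap(),robot.get_time())
s=robot.snapshot("side"); cv2.imwrite("pics/s3.png",cv2.resize(s["frame"][200:400,200:420,::-1],None,fx=3,fy=3))
```

```text
False
[ 0.65594698 -0.24883261  0.07287425]
gap 0.0511174543924802 [-0.60927661 -0.65415751  5.70097413]
gap 0.05090681878533985 [ 0.58342358 -0.04581894  0.14809617] 14.0583
[ 0.40128597  0.47849285 -0.92364343]
True err 0.0016977132312109005 [0.28655773 0.48307712 5.92101868] 0.05102743697895769 17.5833
```

View pics/wA2.png

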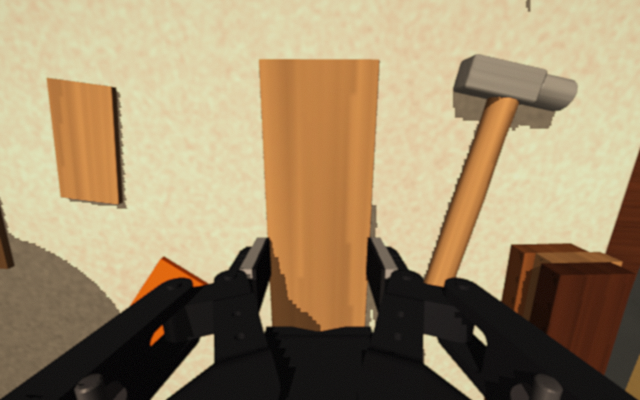

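View pics/s3.png

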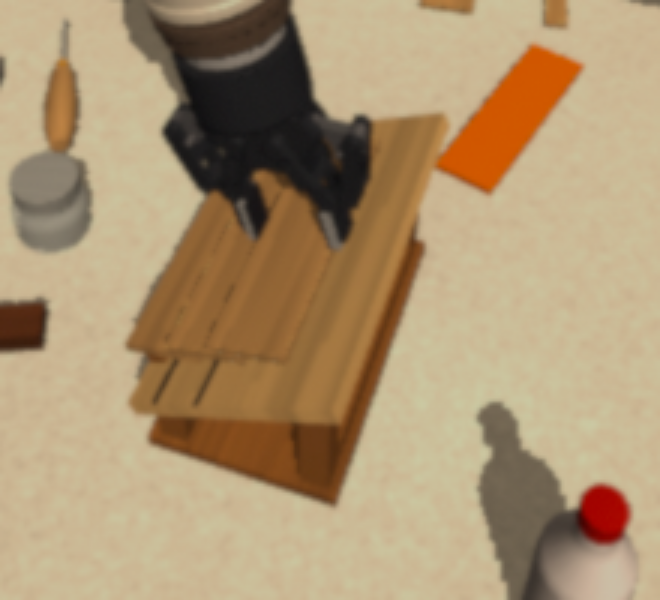

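Strip A is held square in the hand, with its far end at row 60. In the side view it now rests with its lower edge at the upper line, around (218,357), and its ends in line. I'll release it, retreat and look.

Run:
```python
from h import *
from station import robot
p=np.load("deck2.npy"); L=laid(p,.0804)
robot.gripper_open(); print(robot.get_force(),robot.get_finger_gap())
robot.line_to(tool(L,-1,.12)[0],feed=.15)
for n in ("side","wrist"):
    s=robot.snapshot(n)
    if n=="wrist": s=wcam(s,robot.get_tcp_pos(),robot.get_ee_rot())
    f=s["frame"][:,:,::-1]
    if n=="side": f=cv2.resize(f[225:375,230:360],None,fx=4,fy=4,interpolation=cv2.INTER_CUBIC)
    cv2.imwrite(f"pics/{n}4.png",f)
D=deckT(*p)
X=np.array([[22,-125,0],[54,-125,0],[-8.5,-95,18.3],[-8.5,95,18.3],[23.5,-95,18.3],[23.5,95,18.3],[55.5,-95,18.3],[55.5,95,18.3],[108.3,-95,6.8],[108.3,95,6.8]])/1e3
print("pred",np.round(proj(s,X@D[:3,:3].T+D[:3,3])).tolist(),robot.get_time())
```

```text
[0.16615205 0.68184505 0.53551763] 0.08519971974932122
pred [[382.0, 55.0], [348.0, 53.0], [420.0, 89.0], [403.0, 279.0], [387.0, 89.0], [375.0, 283.0], [352.0, 88.0], [346.0, 287.0], [287.0, 88.0], [293.0, 286.0]] 19.1167
```

View pics/wrist4.png

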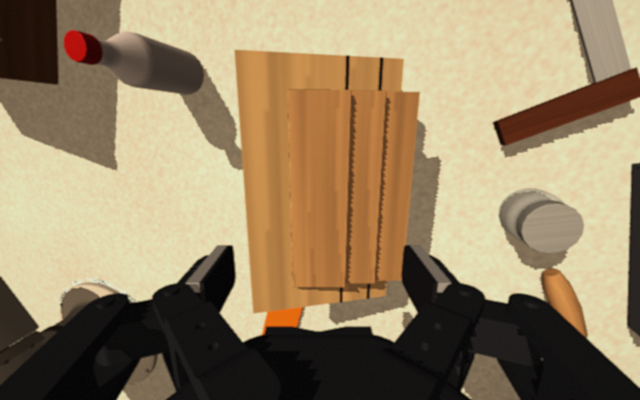

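View pics/side4.png

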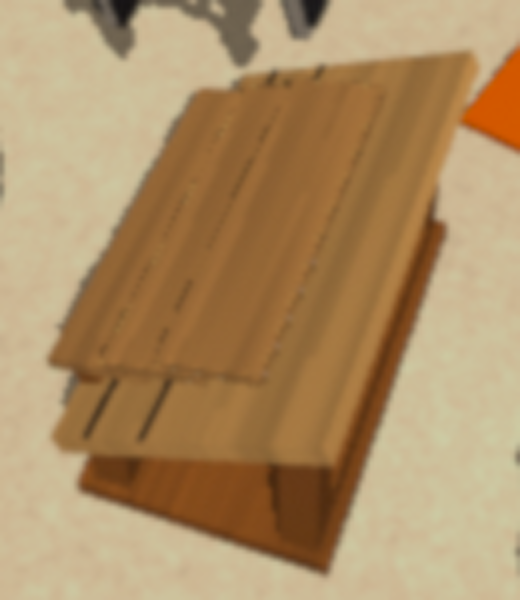

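The wrist view shows both strips lapped and parallel. Strip A's lower edge, around columns 348-352, is on the upper line, and strip B's, around 380-386, is on the lower line. All ends are in line (rows 89-91 and 284-288), within about 3 px of prediction. The arm is clear, so I'm handing in.

Run:
```python
from station import robot
robot.pause(.3); print(robot.get_time(), robot.get_force()); robot.job_done()
```

```text
19.4167 [ 0.03091438 -0.03707396 -0.83178316]
the job is handed in; nothing more can be done
```

Both full-size strips are laid on the roof and let go, and I handed the job in at 19.4 s. The first strip (I called it B, the one nearer the feeder) is on the lower pencil line, lapping the eave strip. The second (A, the farther one) is on the upper line, lapping the first. I did not touch the offcut, the lath or the orange pieces.

- **Last checks:** In the final wrist and side pictures both strips look flat and parallel to the eave strip, with their ends in line with its ends. Lower edges and ends were within about 3 pixels (roughly 3 mm) of prediction. The fingers were open and clear at hand-in, but the job reports no verdict.
- **Disagreement:** The top camera put things 3–4 mm nearer the robot than the side and wrist cameras did. I used a deck position closer to the side and wrist views, and the landed strips matched it. A leftover offset of about 3 pixels (roughly 2 mm) along the eave was not corrected, well inside the 15 mm allowance.

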